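# Pack the experiment kit tray after class

### The arm

A 6-joint arm with a two-finger parallel gripper is mounted at the origin on the work surface. World frame = base frame: x ahead of the robot, y to its left, z up, the work surface at z = 0. Lengths are in mm, angles in rad, forces in N, time in s.
With the tool pointing down it reaches from about 400 to 925 mm from the base axis. Payload 12.5 kg.
Tool frame: the origin (TCP) lies on the centre line of the jaws, within the pads' length; the fingertips stand 11 mm ahead of it and the grasp point (between the pads) lies 8 mm behind it; z points along the fingers, y is the line along which they close (so a half turn about z gives the same grasp; the last joint's range is limited). The gripper opens to 95 mm and grips with 3 to 60 N. Pads are 20 mm wide; open, the fingers measure 119 mm over their backs; the gripper's body (75 mm by 180 mm) begins 59 mm behind the grasp point.
Start: joints at [-1.262, 0.491, 1.559, -0, 1.092, -0.106], TCP at [251.903, -572.006, 225.661] pointing down, gripper open.
Joint ranges: [-3.1, 3.1], [-0.84, 2.19], [0.05, 2.79], [-1.13, 4.28], [0.06, 2.93], [-2.69, 2.69]. Speed limits (rad/s): [2.22, 2.22, 2.79, 3.14, 3.14, 3.14].

### API

Orientations are given as a 3x3 rotation matrix whose columns are the frame's x, y, z axes.
In Python, from bench import manip gives the robot as it stands.
- The arm moves only by the shell command python3 -m creep 'ROWS' [FORCE]. ROWS is JSON, a list of rows, each a list of 7 numbers: the shift along the tool's x, y, z in m, then the turn, a rotation vector about the tool's x, y, z in degrees, then the opening, from 0 (shut) to 1 (fully open). In form: [[tx, ty, tz, ax, ay, az, gripper], ...]. A call has 1 to 8 rows; each row is the pose to reach, as a shift and turn from the pose commanded when the call began, along the tool's axes at that moment; what a row does not reach only later rows make up. A row lasts 1/12 s, in which the tool goes at most 41.7 mm and 7.16 degrees, less where a joint would pass 70% of its speed; a pose out of reach is approached as far as the arm can. A call with a gripper value outside its range is refused whole. The fingers move at their own pace and stop on an object; FORCE is the grip in N (left out, the last holds). Time passes only in rows, so rows that repeat a pose let the fingers close. It gives the time, the measured TCP pose, the force, the opening and the grip force at its end, in the units of the state.
- manip.read_state(): the state, without advancing time (a new reading comes with each control period).
- manip.read_camera(name): name is "side" or "top"; returns a dict with "image" (480x640x3 uint8, blue, green, red), "K" (3x3 intrinsics, pixels), "camera_from_world" (4x4, takes a point from world to camera coordinates). Camera axes: x right, y down, z forward; pixel columns grow to the right and rows downward; lengths in mm; the calibration is good to about 2 mm. A picture is of the moment at which its call begins. There is no depth.
- manip.finish_job(): hands the job in; it is judged then, once.
The state is a dict: "time_s": time; "q": joint angles; "joint_velocities": joint speeds; "effort": joint torques, N m; "tool_pos": TCP position; "tcp_rot": TCP orientation; "force": force on the tool from outside, world axes, zero at the start; "torque": the same for the moment, N m; "gripper_width": finger opening in mm; "finger_force": force on a finger pad.
Only numpy, scipy, OpenCV 4.12 (cv2) and the standard library are available. Lean on these libraries where they do the work, as an engineer would, in place of code of your own. Each camera call takes 0.05 s, during which the arm holds its last target. There are 200 camera calls.

### The job

Pack the experiment kit into the white tray on the lab desk: stand the corked clear bottle in the wide ring and the amber dropper bottle in the narrow ring, and lay the six-well spot plate flat, wells up, in the large frame and the matchbox flat in the small frame. Set the glass and porcelain down without dropping them, and leave the amber screw-cap bottle and the two-well plate where they are, since they belong to another kit.

Things in the scene. Friction and masses are not known exactly. Their poses are not given: they have to be found in the camera images.
- corked_bottle: Small round bottle of clear glass with a cork, to be packed. Body a straight cylinder 46 mm in diameter up to 44 mm high, then shoulder, 22 mm neck and cork; 72 mm high overall, about 90 g. Stands upright on the table. Origin: centre of its underside, z up.
- dropper_bottle: Small slim bottle of amber glass with a narrow black rubber dropper bulb on top, to be packed. Body a straight cylinder 30 mm in diameter up to 42 mm high, then shoulder, 19 mm collar and 12 mm bulb; 72 mm high overall, about 45 g. Stands upright. Origin: centre of its underside, z up.
- six_well_plate: White porcelain spot plate with six small round wells (two rows of three), to be packed. 80 x 50 x 14 mm, about 110 g, lying flat, wells up. Origin: centre of its underside; x along the 80 mm side, y along the 50 mm side, z up.
- matchbox: Brown cardboard matchbox, full and rigid, to be packed. 52 x 36 x 16 mm, about 20 g, lying flat. Origin: centre of its underside; x along the 52 mm side, y along the 36 mm side, z up.
- two_well_plate: Look-alike, to be left: white porcelain plate of the same size (80 x 50 x 14 mm) as the spot plate but with only two large round wells. Origin: centre of its underside; x along the 80 mm side, z up.
- screwcap_bottle: Look-alike, to be left: squat amber glass bottle with a wide flat black screw cap (31 mm) instead of a dropper bulb; body 38 mm in diameter, 59 mm high overall, standing upright. Origin: centre of its underside, z up.
- bay_wide_ring: Grey 110 x 110 x 8 mm slab, fixed, one of four filling a white 236 mm tray 2 x 2 at 112 mm pitch (order varies). It bears the white wide round ring, place of the corked bottle: inner diameter 66 mm, wall 4 mm, 12 mm high above the slab, centred. Origin: centre of slab underside, 4 mm above the table; z up; the thing rests at z = +8 mm. 
- bay_narrow_ring: Grey 110 x 110 x 8 mm slab, fixed, one of four filling a white 236 mm tray 2 x 2 at 112 mm pitch (order varies). It bears the white narrow round ring, place of the dropper bottle: inner diameter 50 mm, wall 4 mm, 12 mm high above the slab, centred. Origin: centre of slab underside, 4 mm above the table; z up; the thing rests at z = +8 mm. 
- bay_large_frame: Grey 110 x 110 x 8 mm slab, fixed, one of four filling a white 236 mm tray 2 x 2 at 112 mm pitch (order varies). It bears the white large rectangular frame, place of the six-well plate: inner 100 x 70 mm, wall 4 mm, 6 mm high above the slab, centred. Origin: centre of slab underside, 4 mm above the table; z up; the thing rests at z = +8 mm. x along the 100 mm side, y along the 70 mm side.
- bay_small_frame: Grey 110 x 110 x 8 mm slab, fixed, one of four filling a white 236 mm tray 2 x 2 at 112 mm pitch (order varies). It bears the white small rectangular frame, place of the matchbox: inner 72 x 56 mm, wall 4 mm, 6 mm high above the slab, centred. Origin: centre of slab underside, 4 mm above the table; z up; the thing rests at z = +8 mm. x along the 72 mm side, y along the 56 mm side.
There are look-alikes about, which are no part of the job. What is shaped like the corked_bottle but green is not meant. What is shaped like the screwcap_bottle but purple is not meant.

How it is judged:
By the outcome, as a careful person would: the job done as asked, in the order asked, and still so for the second after the job is handed in, with the robot touching nothing.
It also fails if it takes over 120 s, if anything falls off the work surface, if the arm or the gripper's body presses on something with over 40 N, if the wrist force passes 120 N, or if a joint passes its speed limit or range.

## Working session

There is one attempt and no reset: what is moved stays moved. The work goes in short steps, Python scripts to look and compute and a shell command to move; the robot and the scene stay as the last step left them, time stands still between calls to the robot, and variables do not carry over. Pictures are saved under pics/ and viewed, at most 14 in all, crops included, and the job is handed in when it is done.

```bash
mkdir -p pics; cat > h.py <<'E'
import numpy as np, cv2
from bench import manip
def cam(n):
    c=manip.read_camera(n); return c
def onplane(c,u,v,z):
    K=np.array(c["K"]);T=np.array(c["camera_from_world"]);R=T[:3,:3];t=T[:3,3]
    o=-R.T@t; d=R.T@np.linalg.inv(K)@[u,v,1]; return o+d*(z-o[2])/d[2]
def proj(c,p):
    T=np.array(c["camera_from_world"]);q=np.array(c["K"])@(T[:3,:3]@np.array(p)+T[:3,3]); return q[:2]/q[2]
def tri(ca,pa,cb,pb):
    o=[];D=[]
    for c,(u,v) in((ca,pa),(cb,pb)):
        a=onplane(c,u,v,0);b=onplane(c,u,v,100);d=(b-a)/np.linalg.norm(b-a);o.append(a);D.append(d)
    A=sum(np.eye(3)-np.outer(d,d) for d in D);B=sum((np.eye(3)-np.outer(d,d))@a for a,d in zip(o,D))
    return np.linalg.solve(A,B)
E
python3 - <<'E'
from h import *
import pickle
for n in("top","side"):
    c=cam(n);cv2.imwrite(f"pics/{n}0.png",c["image"]);pickle.dump(c,open(n+"0.pkl","wb"))
    T=np.array(c["camera_from_world"]);print(n,-T[:3,:3].T@T[:3,3],c["K"][0])
s=manip.read_state();print(s["tcp_rot"],s["gripper_width"],s["time_s"])
E
```

```text
top [448.30842374 -66.33666371 847.03627638] [474.91681899   0.         323.46550809]
side [480.90580942 826.9035222  680.60513154] [594.13949173   0.         319.1303076 ]
[[ 9.15167258e-01  4.03074183e-01 -3.05112835e-04]
 [ 4.03074286e-01 -9.15166775e-01  9.45626750e-04]
 [ 1.01928600e-04 -9.88389778e-04 -9.99999506e-01]] 95.29596419674631 0.1
```

View pics/top0.png

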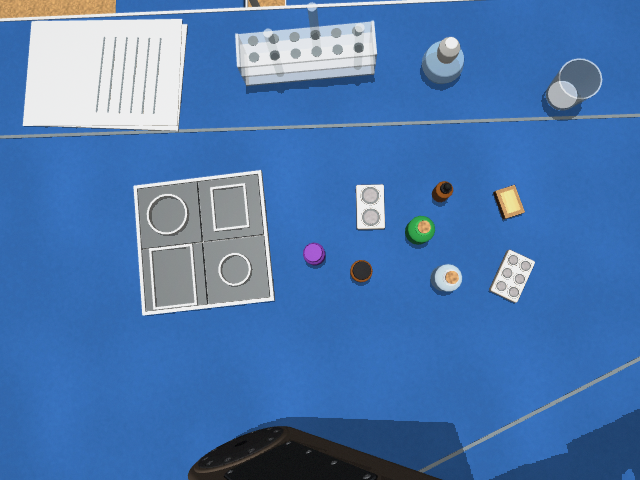

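View pics/side0.png

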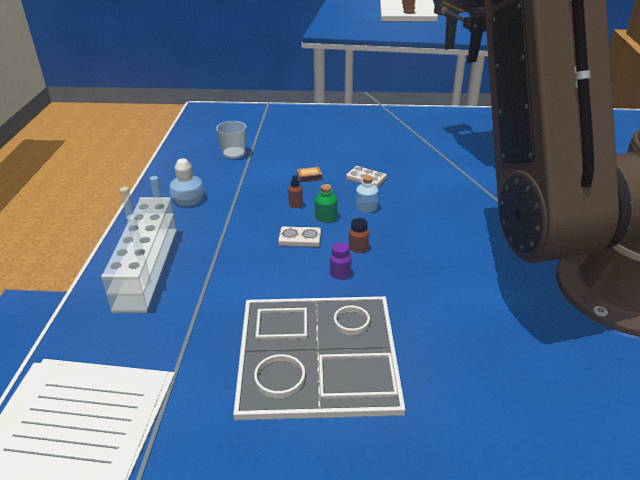

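Top view: the tray is at (204,243), with the wide ring (167,214), small frame (230,207), large frame (173,277) and narrow ring (235,270).

Candidates (top-view pixels):
- **Bottles with cork:** clear (447,278) or green (421,229). I choose the clear one.
- **Amber bottles:** dropper (444,191), screw-cap (361,271) or purple (314,254). I choose the dropper.
- **Plates:** six-well (513,276) or two-well (370,207). I choose the six-well.
- **Matchbox:** (509,202), the only one.

Next I'll check these in close crops.

```bash
python3 - <<'E'
import cv2
a=cv2.imread("pics/top0.png")[170:310,400:550];cv2.imwrite("pics/tc.png",cv2.resize(a,None,fx=4,fy=4,interpolation=cv2.INTER_CUBIC))
a=cv2.imread("pics/side0.png")[155:225,275:395];cv2.imwrite("pics/sc.png",cv2.resize(a,None,fx=6,fy=6,interpolation=cv2.INTER_CUBIC))
E
```

```text
(no output)
```

View pics/tc.png

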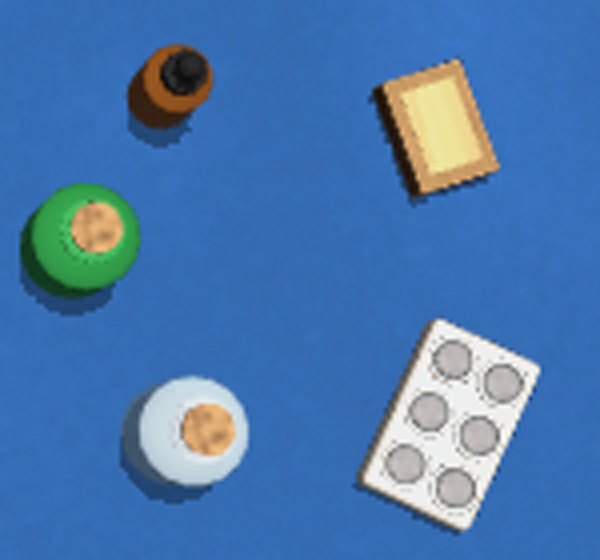

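View pics/sc.png

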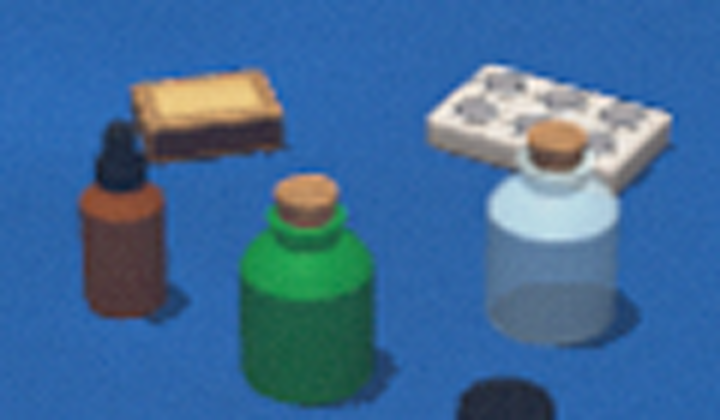

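The top crop shows the dropper bulb at (186,68), the cork at (209,429), the six-well plate and the matchbox. The side crop shows the same four, so the choices are confirmed. Next, crops of the tray.

```bash
python3 - <<'E'
import cv2
a=cv2.imread("pics/top0.png")[165:320,128:280];cv2.imwrite("pics/tt.png",cv2.resize(a,None,fx=3.8,fy=3.8,interpolation=cv2.INTER_CUBIC))
a=cv2.imread("pics/side0.png")[290:420,230:410];cv2.imwrite("pics/st.png",cv2.resize(a,None,fx=4,fy=4,interpolation=cv2.INTER_CUBIC))
from h import *
import pickle
t=pickle.load(open("top0.pkl","rb"));s=pickle.load(open("side0.pkl","rb"))
f=lambda x,y:(400+x/4-.37,170+y/4-.37)
g=lambda x,y:(275+x/6-.4,155+y/6-.4)
for n,a,b in[("cork",(209,429),(556,132)),("drop",(186,68),(119,124)),
 ("pl+x",(437,319),(430,118)),("pl-y",(540,370),(490,65)),("pl-x",(467,530),(672,115)),
 ("mA",(458,60),(132,87)),("mB",(498,168),(265,70)),("mC",(420,194),(285,117)),("mD",(383,87),(150,125))]:
    print(n,tri(t,f(*a),s,g(*b)).round(1))
for n,cs,z in[("plate",[(437,319),(540,370),(467,530),(360,482)],14),("match",[(458,60),(498,168),(420,194),(383,87)],16)]:
    P=np.array([onplane(t,*f(*c),z)[:2] for c in cs]);r=cv2.minAreaRect(P.astype(np.float32))
    print(n,P.mean(0),r,[(np.linalg.norm(P[i]-P[(i+1)%4]).round(1),np.degrees(np.arctan2(*(P[(i+1)%4]-P[i])[::-1])).round(1)) for i in range(4)])
E
```

```text
cork [ 462.3 -237.9   74.3]
drop [ 610.8 -236.1   73.6]
pl+x [ 508.3 -351.    14.5]
pl-y [ 485.9 -393.1   14.7]
pl-x [ 417.6 -357.9   14.7]
mA [ 622.2 -366.8   15.5]
mB [ 572.9 -380.2   17.1]
mC [ 562.8 -346.7   15.7]
mD [ 611.2 -332.9   18.4]
plate [ 462.44002106 -354.19962542] ((462.06170654296875, -354.1721496582031), (48.6722526550293, 78.51420593261719), 61.98604202270508) [(np.float64(48.1), np.float64(-118.6)), (np.float64(76.2), np.float64(152.4)), (np.float64(48.7), np.float64(64.2)), (np.float64(78.5), np.float64(-28.0))]
match [ 591.84098086 -356.82359009] ((591.9765625, -356.5697937011719), (50.80963897705078, 35.62942886352539), 16.23932456970215) [(np.float64(50.2), np.float64(-163.8)), (np.float64(35.6), np.float64(107.2)), (np.float64(49.4), np.float64(15.3)), (np.float64(34.8), np.float64(-71.5))]
```

View pics/tt.png

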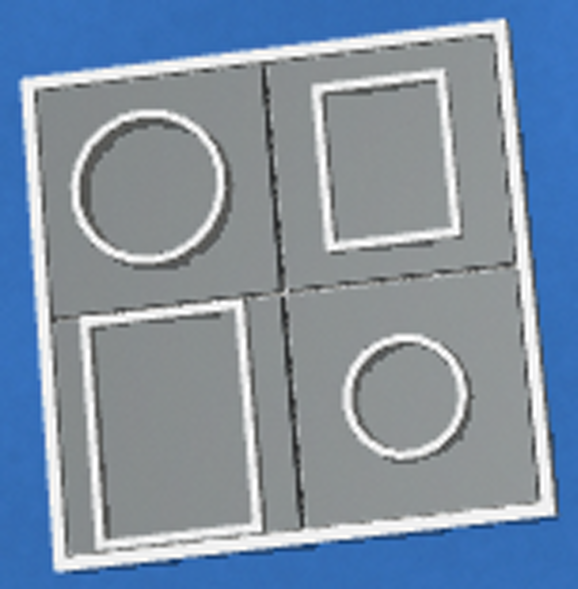

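View pics/st.png

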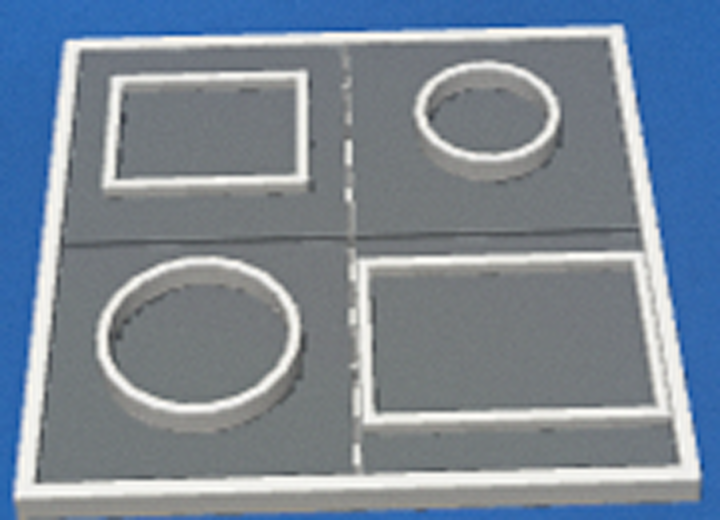

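The tray crops show, in crop pixels:

| Bay | Top crop | Side crop |
|---|---|---|
| Wide ring | (150,187) | (199,334) |
| Narrow ring | (406,397) | (488,110) |
| Small frame | (386,161) | (207,130) |
| Large frame | (171,424) | (508,336) |

```bash
python3 - <<'E'
from h import *
import pickle
t=pickle.load(open("top0.pkl","rb"));s=pickle.load(open("side0.pkl","rb"))
f=lambda x,y:(128+x/3.8-.37,165+y/3.8-.37)
g=lambda x,y:(230+x/4-.37,290+y/4-.37)
for n,a,b in[("wide",(150,187),(199,334)),("narrow",(406,397),(487.5,110))]: print(n,tri(t,f(*a),s,g(*b)).round(1))
# corners order: +x+y, +x-y, -x-y, -x+y
for n,A,B in[("small",[(312,87),(442,71),(460,235),(330,250)],[(103,187),(110,75),(307,72),(309,185)]),("large",[(83,320),(242,300),(262,530),(98,548)],[(366,420),(357,258),(640,253),(669,413)]),
  ("tray",[(22,80),(505,18),(557,515),(55,572)],[(16,487),(67,40),(624,27),(697,472)])]:
    P=np.array([tri(t,f(*a),s,g(*b)) for a,b in zip(A,B)])
    print(n,P.mean(0).round(1),P[:,2].round(0),"x-axis deg",[np.degrees(np.arctan2(d[1],d[0])).round(1) for d in(P[0]-P[3],P[1]-P[2])],[np.linalg.norm(d).round(0) for d in(P[0]-P[3],P[1]-P[2],P[0]-P[1])])
st=manip.read_state();R=np.array(st["tcp_rot"])
print(st["tool_pos"],[np.degrees(np.arctan2(R[1,i],R[0,i])) for i in(0,1)])
E
```

```text
wide [585.4 247.9  21.4]
narrow [484.2 125.8  23.2]
small [595.9 137.   17.3] [17. 19. 18. 15.] x-axis deg [np.float64(6.1), np.float64(5.9)] [np.float64(79.0), np.float64(80.0), np.float64(63.0)]
large [474.1 237.3  17.8] [18. 18. 17. 18.] x-axis deg [np.float64(5.1), np.float64(5.5)] [np.float64(106.0), np.float64(107.0), np.float64(76.0)]
tray [534.9 186.4  12.7] [14. 12. 11. 14.] x-axis deg [np.float64(5.2), np.float64(5.6)] [np.float64(234.0), np.float64(236.0), np.float64(234.0)]
[ 251.84849948 -571.77518688  225.12005837] [np.float64(23.770508281609356), np.float64(-66.2294859461138)]
```

Plan, in the order asked: corked bottle, dropper, plate, matchbox. The fingers can't fit inside the rings or frames, so I'll grip high enough to keep the tips above the walls.

```bash
cat > go.py <<'E'
# usage: go.py x y z phi(deg of tool x)  -> shift/turn in current tool axes
import sys
from h import *
s=manip.read_state();R=np.array(s["tcp_rot"]);p=np.array(s["tool_pos"])
phi=np.degrees(np.arctan2(R[1,0],R[0,0]))
print("t=%.1f"%s["time_s"],"at",p.round(1),"phi %.1f"%phi,"w %.1f"%s["gripper_width"])
for i in range(1,len(sys.argv),4):
    x,y,z,f=map(float,sys.argv[i:i+4])
    print("shift m",(R.T@(np.array([x,y,z])-p)/1000).round(4),"az %.1f"%(phi-f))
E
python3 go.py 462.3 -238 140 23.8 462.3 -238 26 23.8
```

```text
t=0.1 at [ 251.8 -571.8  225.1] phi 23.8 w 95.3
shift m [ 0.3271 -0.2205  0.0854] az -0.0
shift m [ 0.3271 -0.2204  0.1994] az -0.0
```

```bash
python3 -m creep '[[0.327,-0.2205,0.085,0,0,0,1],[0.327,-0.2205,0.085,0,0,0,1],[0.327,-0.2205,0.085,0,0,0,1],[0.327,-0.2205,0.085,0,0,0,1],[0.327,-0.2205,0.085,0,0,0,1],[0.327,-0.2205,0.085,0,0,0,1],[0.327,-0.2205,0.085,0,0,0,1],[0.327,-0.2205,0.085,0,0,0,1]]'; python3 go.py 462.3 -238 140 23.8
```

```text
time_s: 0.77
tool_pos: [426.3, -294.6, 155.0]
tcp_rot: [[0.915, 0.403, -0.0], [0.403, -0.915, 0.0], [-0.0, -0.0, -1.0]]
force: [0.3, 0.1, -0.1]
gripper_width: 95.2
finger_force: 0.0
t=0.8 at [ 426.3 -294.6  155. ] phi 23.7 w 95.2
shift m [ 0.0557 -0.0373  0.015 ] az -0.1
```

```bash
python3 -m creep '[[0.028,-0.019,0.008,0,0,0,1],[0.056,-0.0375,0.015,0,0,0,1],[0.056,-0.0375,0.015,0,0,0,1],[0.056,-0.0375,0.015,0,0,0,1],[0.056,-0.0375,0.015,0,0,0,1]]' >/dev/null; python3 go.py 462.3 -238 27 23.8; python3 - <<'E'
from h import *
c=cam("top");s=cam("side")
a=c["image"][190:340,380:580];b=s["image"][60:240,260:460]
cv2.imwrite("pics/n1.png",np.vstack([cv2.resize(a,(400,300)),cv2.resize(b,(400,300))]))
E
```

```text
t=1.2 at [ 461.8 -239.7  140.4] phi 23.8 w 95.3
shift m [ 0.0012 -0.0014  0.1134] az 0.0
```

View pics/n1.png

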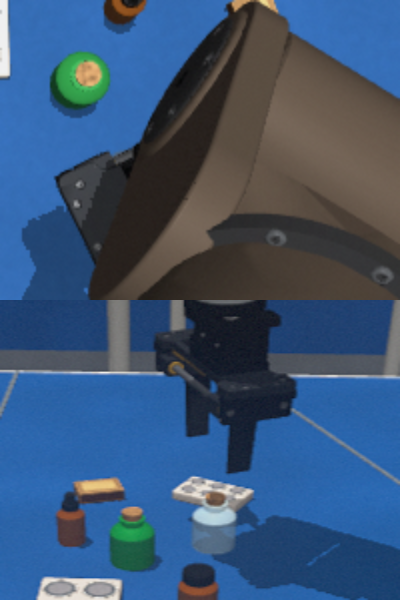

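The picture shows the fingers at about (197,430) and (240,470), straddling the clear bottle at (214,525), with the green one clear. Descending.

```bash
python3 -m creep '[[0.001,-0.001,0.03,0,0,0,1],[0.001,-0.001,0.06,0,0,0,1],[0.001,-0.001,0.085,0,0,0,1],[0.001,-0.001,0.105,0,0,0,1],[0.001,-0.001,0.1135,0,0,0,1],[0.001,-0.001,0.1135,0,0,0,1],[0.001,-0.001,0.1135,0,0,0,1]]' 15; python3 -m creep '[[0,0,0,0,0,0,0],[0,0,0,0,0,0,0],[0,0,0,0,0,0,0],[0,0,0,0,0,0,0],[0,0,0,0,0,0,0],[0,0,0,0,0,0,0],[0,0,0,0,0,0,0],[0,0,0,0,0,0,0]]' 15
```

```text
time_s: 1.87
tool_pos: [462.3, -238.9, 27.4]
tcp_rot: [[0.916, 0.402, 0.0], [0.402, -0.916, -0.0], [0.0, 0.0, -1.0]]
force: [0.8, 0.5, -0.2]
gripper_width: 95.2
finger_force: 0.0
time_s: 2.53
tool_pos: [462.4, -238.2, 26.9]
tcp_rot: [[0.915, 0.403, 0.0], [0.403, -0.915, -0.0], [0.0, 0.0, -1.0]]
force: [-0.5, 1.1, 0.6]
gripper_width: 47.2
finger_force: 0.3
```

```bash
python3 -m creep '[[0,0,0,0,0,0,0],[0,0,0,0,0,0,0],[0,0,0,0,0,0,0],[0,0,0,0,0,0,0]]' 15; python3 -m creep '[[0,0,-0.01,0,0,0,0],[0,0,-0.03,0,0,0,0],[0,0,-0.06,0,0,0,0],[0,0,-0.09,0,0,0,0],[0,0,-0.12,0,0,0,0],[0,0,-0.14,0,0,0,0],[0,0,-0.14,0,0,0,0]]'; python3 go.py 585 248 167 23.8
```

```text
time_s: 2.87
tool_pos: [462.4, -238.2, 26.9]
tcp_rot: [[0.915, 0.403, -0.0], [0.403, -0.915, -0.0], [-0.0, 0.0, -1.0]]
force: [1.2, 0.0, 1.4]
gripper_width: 45.8
finger_force: 15.0
time_s: 3.45
tool_pos: [463.5, -238.9, 171.4]
tcp_rot: [[0.915, 0.403, 0.006], [0.403, -0.915, -0.004], [0.004, 0.006, -1.0]]
force: [0.2, -0.3, -1.1]
gripper_width: 45.8
finger_force: 15.0
t=3.5 at [ 463.5 -238.9  171.4] phi 23.8 w 45.8
shift m [ 0.3074 -0.3967  0.0032] az -0.0
```

```bash
python3 -m creep '[[0.012,-0.015,0,0,0,0,0],[0.032,-0.041,0,0,0,0,0],[0.054,-0.069,0,0,0,0,0],[0.076,-0.097,0,0,0,0,0],[0.098,-0.126,0,0,0,0,0],[0.12,-0.154,0,0,0,0,0],[0.142,-0.182,0,0,0,0,0],[0.164,-0.21,0,0,0,0,0]]' >/dev/null; python3 -m creep '[[0.022,-0.028,0,0,0,0,0],[0.044,-0.056,0,0,0,0,0],[0.066,-0.085,0,0,0,0,0],[0.088,-0.113,0,0,0,0,0],[0.11,-0.141,0,0,0,0,0],[0.13,-0.167,0,0,0,0,0],[0.144,-0.185,0,0,0,0,0],[0.144,-0.185,0,0,0,0,0]]';  python3 -m creep '[[0,0,0.03,0,0,0,0],[0,0,0.06,0,0,0,0],[0,0,0.08,0,0,0,0],[0,0,0.09,0,0,0,0],[0,0,0.09,0,0,0,0],[0,0,0.09,0,0,0,0]]'; python3 go.py 585 248 39.5 23.8; python3 - <<'E'
from h import *
c=cam("top");s=cam("side")
a=c["image"][150:300,100:300];b=s["image"][230:430,200:420]
cv2.imwrite("pics/n2.png",np.hstack([cv2.resize(a,(400,300)),cv2.resize(b,(400,364))[:300]]))
E
```

```text
time_s: 4.78
tool_pos: [585.1, 251.2, 165.8]
tcp_rot: [[0.914, 0.406, -0.0], [0.406, -0.914, 0.0], [-0.0, -0.0, -1.0]]
force: [-0.4, -0.5, -0.6]
gripper_width: 46.0
finger_force: 15.0
time_s: 5.28
tool_pos: [585.2, 247.1, 77.0]
tcp_rot: [[0.915, 0.403, -0.0], [0.403, -0.915, -0.0], [-0.0, 0.0, -1.0]]
force: [0.1, -0.6, -0.2]
gripper_width: 45.6
finger_force: 15.0
t=5.3 at [585.2 247.1  77. ] phi 23.7 w 45.6
shift m [ 0.0002 -0.0009  0.0375] az -0.1
```

View pics/n2.png

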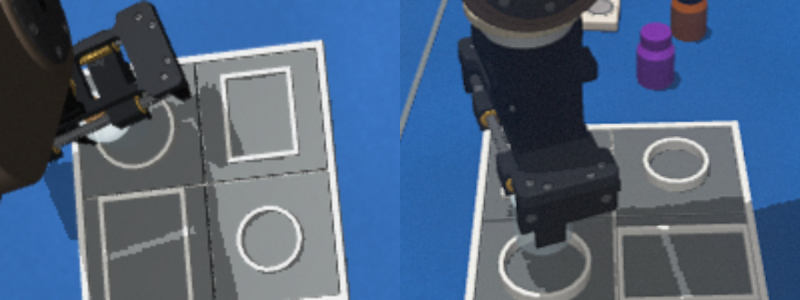

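The bottle hangs over the wide ring (side view, about (545,260)). Lowering slowly.

```bash
python3 -m creep '[[0,-0.001,0.012,0,0,0,0],[0,-0.001,0.022,0,0,0,0],[0,-0.001,0.03,0,0,0,0],[0,-0.001,0.034,0,0,0,0],[0,-0.001,0.036,0,0,0,0],[0,-0.001,0.037,0,0,0,0],[0,-0.001,0.0375,0,0,0,0],[0,-0.001,0.0375,0,0,0,0]]'; python3 -m creep '[[0,0,0.0002,0,0,0,0],[0,0,0.0004,0,0,0,0],[0,0,0.0004,0,0,0,0]]'
```

```text
time_s: 6.05
tool_pos: [584.8, 248.4, 39.5]
tcp_rot: [[0.915, 0.403, 0.0], [0.403, -0.915, -0.0], [0.0, 0.0, -1.0]]
force: [0.1, -0.1, -0.6]
gripper_width: 45.8
finger_force: 15.0
time_s: 6.3
tool_pos: [584.8, 248.4, 39.2]
tcp_rot: [[0.915, 0.403, 0.0], [0.403, -0.915, 0.0], [0.0, 0.0, -1.0]]
force: [0.1, 0.4, -0.4]
gripper_width: 45.4
finger_force: 15.0
```

```bash
python3 -m creep '[[0,0,0.0003,0,0,0,0],[0,0,0.0006,0,0,0,0],[0,0,0.0009,0,0,0,0],[0,0,0.0012,0,0,0,0],[0,0,0.0012,0,0,0,0]]'
```

```text
time_s: 6.72
tool_pos: [584.8, 248.4, 38.9]
tcp_rot: [[0.915, 0.403, 0.001], [0.403, -0.915, 0.0], [0.001, 0.0, -1.0]]
force: [-3.9, -1.7, 11.0]
gripper_width: 45.8
finger_force: 15.0
```

Contact felt (11 N). Easing off, releasing and rising.

```bash
python3 -m creep '[[0,0,-0.0008,0,0,0,0],[0,0,-0.0008,0,0,0,0.5],[0,0,-0.0008,0,0,0,0.6],[0,0,-0.0008,0,0,0,0.8],[0,0,-0.0008,0,0,0,0.8],[0,0,-0.0008,0,0,0,0.8],[0,0,-0.0008,0,0,0,0.8]]'; python3 -m creep '[[0,0,-0.01,0,0,0,0.8],[0,0,-0.03,0,0,0,0.9],[0,0,-0.06,0,0,0,1],[0,0,-0.09,0,0,0,1],[0,0,-0.12,0,0,0,1],[0,0,-0.13,0,0,0,1]]'; python3 go.py 611 -236 167 23.8; python3 - <<'E'
from h import *
import pickle
t=pickle.load(open("top0.pkl","rb"));s=pickle.load(open("side0.pkl","rb"))
# dropper axis check: body base seen in side crop (124,295) and bulb
print(onplane(s,275+124/6-.4,155+305/6-.4,5), proj(t,[611,-236,74]),proj(s,[611,-236,0]))
E
```

```text
time_s: 7.3
tool_pos: [584.7, 248.3, 38.5]
tcp_rot: [[0.915, 0.403, -0.0], [0.403, -0.915, -0.0], [-0.0, 0.0, -1.0]]
force: [0.9, -0.0, -0.9]
gripper_width: 73.9
finger_force: 0.0
time_s: 7.8
tool_pos: [585.9, 248.8, 173.7]
tcp_rot: [[0.915, 0.403, 0.006], [0.403, -0.915, 0.002], [0.006, 0.001, -1.0]]
force: [-0.3, -0.3, -0.5]
gripper_width: 94.8
finger_force: 0.0
t=7.8 at [585.9 248.8 173.7] phi 23.8 w 94.8
shift m [-0.1725  0.4538  0.0061] az -0.0
[ 612.11786391 -229.04681543    5.        ] [446.12645986 185.54020009] [296.2011131  205.67975352]
```

```bash
python3 -m creep '[[-0.012,0.032,0,0,0,0,1],[-0.024,0.064,0,0,0,0,1],[-0.037,0.098,0,0,0,0,1],[-0.05,0.133,0,0,0,0,1],[-0.062,0.164,0,0,0,0,1],[-0.074,0.196,0,0,0,0,1],[-0.086,0.228,0,0,0,0,1],[-0.098,0.26,0,0,0,0,1]]' >/dev/null; python3 -m creep '[[-0.012,0.032,0,0,0,0,1],[-0.024,0.064,0,0,0,0,1],[-0.037,0.098,0,0,0,0,1],[-0.05,0.133,0,0,0,0,1],[-0.062,0.164,0,0,0,0,1],[-0.073,0.194,0,0,0,0,1],[-0.073,0.194,0,0,0,0,1],[-0.073,0.194,0,0,0,0,1]]';python3 go.py 611 -236 27 23.8; python3 - <<'E'
from h import *
c=cam("top");s=cam("side")
a=c["image"][150:300,100:300];b=s["image"][60:410,200:420]
cv2.imwrite("pics/n3.png",np.hstack([cv2.resize(a,(400,300)),cv2.resize(b,(377,600))[:300],cv2.resize(b,(377,600))[300:]])[:, :] if 0 else np.hstack([np.vstack([cv2.resize(a,(400,300)),np.zeros((300,400,3),np.uint8)]),cv2.resize(b,(377,600))]))
E
```

```text
time_s: 9.13
tool_pos: [610.7, -237.5, 168.3]
tcp_rot: [[0.916, 0.401, -0.0], [0.401, -0.916, 0.0], [-0.0, -0.0, -1.0]]
force: [-0.5, -0.3, 0.5]
gripper_width: 94.8
finger_force: 0.0
t=9.1 at [ 610.7 -237.5  168.3] phi 23.6 w 94.8
shift m [ 0.0009 -0.0012  0.1413] az -0.2
```

View pics/n3.png

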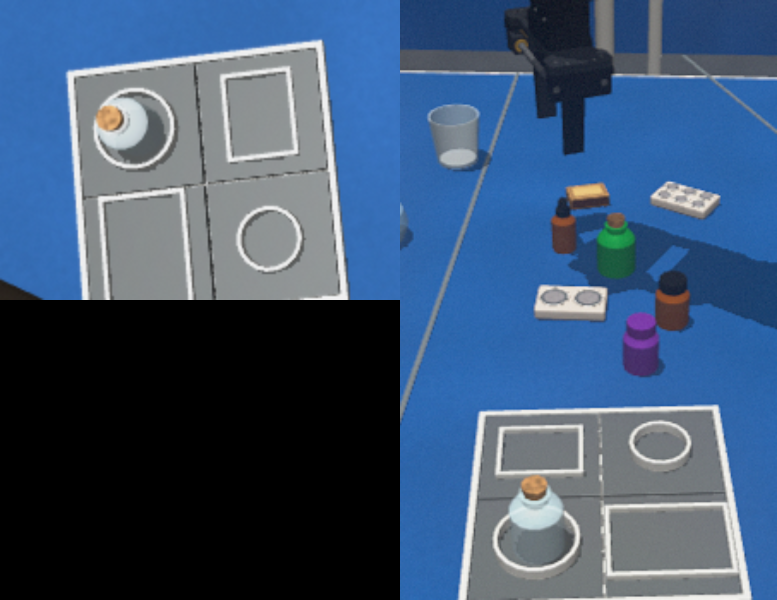

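The corked bottle stands upright inside the wide ring (side view, about (537,525)), and the fingers straddle the dropper bottle. Descending.

```bash
python3 -m creep '[[0,0,0.03,0,0,0,1],[0,0,0.06,0,0,0,1],[0,0,0.09,0,0,0,1],[0,0,0.115,0,0,0,1],[0,0,0.132,0,0,0,1],[0,0,0.142,0,0,0,1],[0,0,0.142,0,0,0,1],[0,0,0.142,0,0,0,0.7]]'; python3 -m creep '[[0,0,0,0,0,0,0],[0,0,0,0,0,0,0],[0,0,0,0,0,0,0],[0,0,0,0,0,0,0],[0,0,0,0,0,0,0],[0,0,0,0,0,0,0],[0,0,0,0,0,0,0],[0,0,0,0,0,0,0]]' 12;python3 -m creep '[[0,0,0,0,0,0,0],[0,0,0,0,0,0,0],[0,0,0,0,0,0,0],[0,0,0,0,0,0,0],[0,0,0,0,0,0,0]]'
```

```text
time_s: 9.9
tool_pos: [611.5, -235.4, 27.1]
tcp_rot: [[0.915, 0.404, 0.0], [0.404, -0.915, -0.0], [0.0, 0.0, -1.0]]
force: [0.3, 0.1, -0.1]
gripper_width: 92.3
finger_force: 0.0
time_s: 10.57
tool_pos: [611.1, -236.1, 26.6]
tcp_rot: [[0.915, 0.403, 0.0], [0.403, -0.915, -0.0], [0.0, 0.0, -1.0]]
force: [0.7, -0.5, -0.0]
gripper_width: 40.6
finger_force: 0.0
time_s: 10.98
tool_pos: [611.1, -236.1, 26.6]
tcp_rot: [[0.915, 0.403, -0.0], [0.403, -0.915, -0.0], [-0.0, 0.0, -1.0]]
force: [-0.1, -0.3, 1.1]
gripper_width: 29.7
finger_force: 12.0
```

```bash
python3 -m creep '[[0,0,-0.01,0,0,0,0],[0,0,-0.03,0,0,0,0],[0,0,-0.06,0,0,0,0],[0,0,-0.09,0,0,0,0],[0,0,-0.12,0,0,0,0],[0,0,-0.14,0,0,0,0],[0,0,-0.14,0,0,0,0]]'; python3 -m creep '[[0.001,-0.014,0,0,0,0,0],[0.003,-0.04,0,0,0,0,0],[0.005,-0.068,0,0,0,0,0],[0.0075,-0.096,0,0,0,0,0],[0.01,-0.126,0,0,0,0,0],[0.012,-0.156,0,0,0,0,0],[0.0145,-0.186,0,0,0,0,0],[0.017,-0.216,0,0,0,0,0]]' >/dev/null; python3 -m creep '[[0.002,-0.03,0,0,0,0,0],[0.0045,-0.06,0,0,0,0,0],[0.007,-0.09,0,0,0,0,0],[0.009,-0.12,0,0,0,0,0],[0.011,-0.145,0,0,0,0,0],[0.0127,-0.1664,0,0,0,0,0],[0.0127,-0.1664,0,0,0,0,0],[0.0127,-0.1664,0,0,0,0,0]]';  python3 -m creep '[[0,0,0.03,0,0,0,0],[0,0,0.06,0,0,0,0],[0,0,0.08,0,0,0,0],[0,0,0.09,0,0,0,0],[0,0,0.09,0,0,0,0],[0,0,0.09,0,0,0,0]]'; python3 go.py 484.5 125.8 39.2 23.8
```

```text
time_s: 11.57
tool_pos: [612.6, -236.7, 172.2]
tcp_rot: [[0.915, 0.403, 0.007], [0.403, -0.915, -0.003], [0.005, 0.006, -1.0]]
force: [0.5, -0.4, -0.8]
gripper_width: 29.5
finger_force: 12.0
time_s: 12.9
tool_pos: [483.0, 126.8, 166.0]
tcp_rot: [[0.914, 0.405, -0.001], [0.405, -0.914, -0.0], [-0.001, -0.0, -1.0]]
force: [0.2, -0.1, -0.8]
gripper_width: 29.3
finger_force: 12.0
time_s: 13.4
tool_pos: [484.3, 125.4, 76.6]
tcp_rot: [[0.915, 0.402, -0.001], [0.402, -0.915, -0.0], [-0.001, -0.0, -1.0]]
force: [-0.1, -0.5, 0.2]
gripper_width: 29.6
finger_force: 12.0
t=13.4 at [484.3 125.4  76.6] phi 23.7 w 29.6
shift m [ 0.0003 -0.0003  0.0374] az -0.1
```

```bash
python3 -m creep '[[0,0,0.012,0,0,0,0],[0,0,0.022,0,0,0,0],[0,0,0.03,0,0,0,0],[0,0,0.034,0,0,0,0],[0,0,0.036,0,0,0,0],[0,0,0.037,0,0,0,0],[0,0,0.0374,0,0,0,0],[0,0,0.0376,0,0,0,0]]'; python3 -m creep '[[0,0,0.0003,0,0,0,0],[0,0,0.0006,0,0,0,0],[0,0,0.0009,0,0,0,0],[0,0,0.0009,0,0,0,0]]'
```

```text
time_s: 14.07
tool_pos: [484.4, 125.9, 39.2]
tcp_rot: [[0.915, 0.403, 0.0], [0.403, -0.915, -0.0], [0.0, 0.0, -1.0]]
force: [0.1, 0.3, -0.2]
gripper_width: 29.7
finger_force: 12.0
time_s: 14.4
tool_pos: [484.4, 125.9, 38.5]
tcp_rot: [[0.915, 0.403, 0.001], [0.403, -0.915, -0.0], [0.001, 0.0, -1.0]]
force: [-1.4, 0.9, 4.7]
gripper_width: 29.5
finger_force: 12.0
```

```bash
python3 -m creep '[[0,0,-0.0006,0,0,0,0],[0,0,-0.0006,0,0,0,0.4],[0,0,-0.0006,0,0,0,0.6],[0,0,-0.0006,0,0,0,0.7],[0,0,-0.0006,0,0,0,0.7],[0,0,-0.0006,0,0,0,0.7],[0,0,-0.0006,0,0,0,0.7]]'; python3 -m creep '[[0,0,-0.01,0,0,0,0.7],[0,0,-0.03,0,0,0,0.9],[0,0,-0.06,0,0,0,1],[0,0,-0.09,0,0,0,1],[0,0,-0.12,0,0,0,1],[0,0,-0.13,0,0,0,1],[0,0,-0.13,0,0,0,1]]'; python3 -m creep '[[-0.014,0.028,0,0,0,3,1],[-0.028,0.056,0,0,0,6,1],[-0.042,0.084,0,0,0,9,1],[-0.056,0.112,0,0,0,12,1],[-0.07,0.14,0,0,0,15,1],[-0.084,0.168,0,0,0,18,1],[-0.098,0.196,0,0,0,21,1],[-0.112,0.224,0,0,0,24,1]]'; python3 -m creep '[[0,0,0,0,0,0,1],[0,0,0,0,0,0,1]]' >/dev/null; python3 go.py 462.6 -354.2 100 -27.7
```

```text
time_s: 14.98
tool_pos: [484.2, 125.8, 38.6]
tcp_rot: [[0.915, 0.403, -0.0], [0.403, -0.915, -0.0], [-0.0, 0.0, -1.0]]
force: [-0.8, -0.1, 0.0]
gripper_width: 63.6
finger_force: 0.0
time_s: 15.57
tool_pos: [485.1, 126.0, 171.5]
tcp_rot: [[0.915, 0.403, 0.005], [0.403, -0.915, 0.001], [0.005, 0.002, -1.0]]
force: [-0.6, 0.1, 0.4]
gripper_width: 94.5
finger_force: 0.0
time_s: 16.23
tool_pos: [471.1, -125.6, 167.4]
tcp_rot: [[1.0, -0.007, -0.002], [-0.007, -1.0, 0.001], [-0.002, -0.001, -1.0]]
force: [1.0, -0.3, -0.2]
gripper_width: 94.8
finger_force: 0.0
t=16.4 at [ 471.3 -125.3  167.4] phi -0.4 w 95.2
shift m [-0.007   0.229   0.0673] az 27.3
```

```bash
python3 -m creep '[[-0.001,0.035,0.01,0,0,4,1],[-0.002,0.07,0.02,0,0,8,1],[-0.003,0.105,0.03,0,0,12,1],[-0.004,0.14,0.04,0,0,16.5,1],[-0.005,0.175,0.05,0,0,21,1],[-0.006,0.205,0.06,0,0,25,1],[-0.007,0.229,0.067,0,0,27.3,1],[-0.007,0.229,0.067,0,0,27.3,1]]'>/dev/null;python3 -m creep '[[0,0,0,0,0,0,1],[0,0,0,0,0,0,1]]' >/dev/null; python3 go.py 462.6 -354.2 18 -27.7; python3 - <<'E'
from h import *
c=cam("top");s=cam("side")
a=c["image"][150:325,100:300];b=s["image"][60:410,200:420]
d=s["image"][120:220,300:430]
cv2.imwrite("pics/n4.png",np.hstack([np.vstack([cv2.resize(a,(400,300)),cv2.resize(d,(400,300))]),cv2.resize(b,(377,600))]))
E
```

```text
t=17.2 at [ 464.1 -351.7  101.2] phi -27.4 w 95.1
shift m [-0.0001  0.003   0.0832] az 0.3
```

View pics/n4.png

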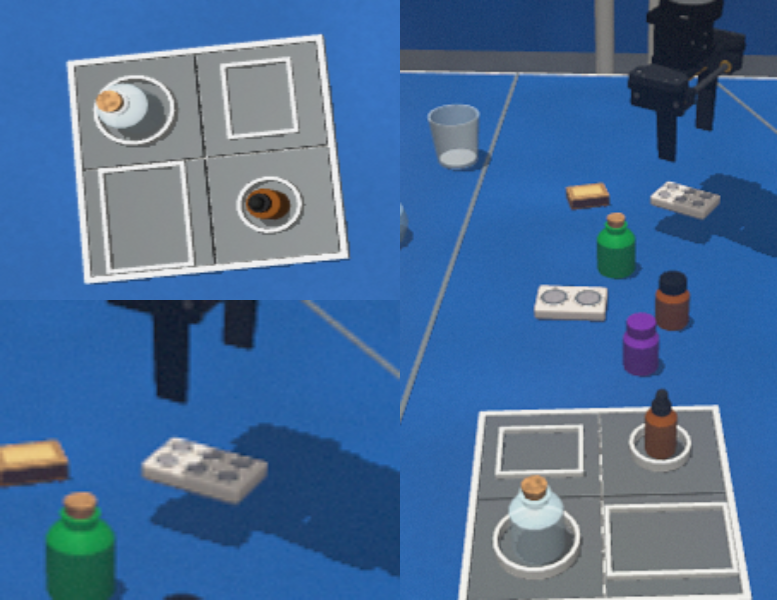

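Both bottles stand in their rings (left at (140,105) and (268,205)), and the fingers hang over the plate. Descending partway to check alignment.

```bash
python3 -m creep '[[0,0,0.02,0,0,0,1],[0,0,0.04,0,0,0,1],[0,0,0.055,0,0,0,1],[0,0,0.055,0,0,0,1],[0,0,0.055,0,0,0,1],[0,0,0.055,0,0,0,1]]' >/dev/null; python3 go.py 462.6 -354.2 18 -27.7
```

```text
t=17.8 at [ 464.6 -353.    47.8] phi -27.5 w 95.0
shift m [-0.0013  0.002   0.0298] az 0.2
```

```bash
python3 -m creep '[[-0.001,0.002,0.01,0,0,0,1],[-0.001,0.002,0.02,0,0,0,1],[-0.001,0.002,0.027,0,0,0,1],[-0.001,0.002,0.03,0,0,0,1],[-0.001,0.002,0.03,0,0,0,1],[-0.001,0.002,0.03,0,0,0,1]]' 20; python3 -m creep '[[0,0,0,0,0,0,0],[0,0,0,0,0,0,0],[0,0,0,0,0,0,0],[0,0,0,0,0,0,0],[0,0,0,0,0,0,0],[0,0,0,0,0,0,0],[0,0,0,0,0,0,0],[0,0,0,0,0,0,0]]' 20;python3 -m creep '[[0,0,0,0,0,0,0],[0,0,0,0,0,0,0],[0,0,0,0,0,0,0],[0,0,0,0,0,0,0]]' 30
```

```text
time_s: 18.33
tool_pos: [462.2, -354.5, 16.4]
tcp_rot: [[0.887, -0.462, -0.0], [-0.462, -0.887, 0.0], [-0.0, -0.0, -1.0]]
force: [-0.2, 0.1, -1.0]
gripper_width: 95.1
finger_force: 0.0
time_s: 19.0
tool_pos: [462.3, -354.6, 16.7]
tcp_rot: [[0.887, -0.462, 0.0], [-0.462, -0.887, -0.0], [0.0, 0.0, -1.0]]
force: [-0.3, -1.0, -0.2]
gripper_width: 50.1
finger_force: 20.0
time_s: 19.33
tool_pos: [462.3, -354.6, 16.8]
tcp_rot: [[0.887, -0.462, 0.0], [-0.462, -0.887, -0.0], [0.0, 0.0, -1.0]]
force: [-0.3, 0.5, 1.4]
gripper_width: 49.6
finger_force: 30.0
```

The tips sit 5.8 mm up, a bit low for the 6 mm frame wall. Regripping 2 mm higher.

```bash
python3 -m creep '[[0,0,0,0,0,0,0.65],[0,0,0,0,0,0,0.65],[0,0,0,0,0,0,0.65],[0,0,-0.002,0,0,0,0.65],[0,0,-0.002,0,0,0,0.65],[0,0,-0.002,0,0,0,0.65]]' 25; python3 -m creep '[[0,0,0,0,0,0,0],[0,0,0,0,0,0,0],[0,0,0,0,0,0,0],[0,0,0,0,0,0,0],[0,0,0,0,0,0,0],[0,0,0,0,0,0,0],[0,0,0,0,0,0,0]]' 25;python3 -m creep '[[0,0,-0.005,0,0,0,0],[0,0,-0.015,0,0,0,0],[0,0,-0.035,0,0,0,0],[0,0,-0.06,0,0,0,0],[0,0,-0.09,0,0,0,0],[0,0,-0.12,0,0,0,0],[0,0,-0.14,0,0,0,0],[0,0,-0.14,0,0,0,0]]'; python3 go.py 473.8 237.3 158 5.6
```

```text
time_s: 19.83
tool_pos: [462.3, -354.6, 18.8]
tcp_rot: [[0.887, -0.462, 0.0], [-0.462, -0.887, -0.0], [0.0, 0.0, -1.0]]
force: [0.5, 0.4, -0.4]
gripper_width: 62.2
finger_force: 0.0
time_s: 20.42
tool_pos: [462.2, -354.6, 18.7]
tcp_rot: [[0.887, -0.462, 0.0], [-0.462, -0.887, -0.0], [0.0, 0.0, -1.0]]
force: [-0.2, -0.7, -1.1]
gripper_width: 49.8
finger_force: 25.0
time_s: 21.08
tool_pos: [463.4, -355.5, 163.8]
tcp_rot: [[0.887, -0.462, 0.005], [-0.462, -0.887, -0.005], [0.007, 0.002, -1.0]]
force: [0.5, -0.2, -0.9]
gripper_width: 50.0
finger_force: 25.0
t=21.1 at [ 463.4 -355.5  163.8] phi -27.5 w 50.0
shift m [-0.2648 -0.5305  0.0028] az -33.1
```

```bash
python3 -m creep '[[-0.006,-0.012,0,0,0,-1,0],[-0.018,-0.036,0,0,0,-3,0],[-0.031,-0.062,0,0,0,-5,0],[-0.044,-0.088,0,0,0,-7,0],[-0.058,-0.116,0,0,0,-9,0],[-0.072,-0.144,0,0,0,-11,0],[-0.086,-0.172,0,0,0,-13,0],[-0.1,-0.2,0,0,0,-15,0]]'>/dev/null;python3 go.py 473.8 237.3 158 5.6
```

```text
t=21.8 at [ 464.8 -128.7  157.8] phi -12.4 w 49.8
shift m [-6.980e-02 -3.594e-01  1.000e-04] az -18.0
```

```bash
python3 -m creep '[[-0.006,-0.028,0,0,0,-2,0],[-0.011,-0.056,0,0,0,-4,0],[-0.017,-0.084,0,0,0,-6,0],[-0.0225,-0.112,0,0,0,-8,0],[-0.028,-0.14,0,0,0,-10,0],[-0.034,-0.168,0,0,0,-12,0],[-0.0395,-0.196,0,0,0,-14,0],[-0.044,-0.22,0,0,0,-16,0]]'>/dev/null;python3 -m creep '[[0,0,0,0,0,0,0],[0,0,0,0,0,0,0],[0,0,0,0,0,0,0]]'>/dev/null;python3 go.py 473.8 237.3 100 5.6
```

```text
t=22.7 at [470.   93.3 158.1] phi 3.5 w 49.7
shift m [ 0.0126 -0.1435  0.058 ] az -2.1
```

```bash
python3 -m creep '[[0.002,-0.025,0,0,0,0,0],[0.004,-0.05,0,0,0,-1,0],[0.007,-0.078,0,0,0,-2,0],[0.009,-0.105,0,0,0,-2.1,0],[0.011,-0.13,0,0,0,-2.1,0],[0.0126,-0.1435,0,0,0,-2.1,0],[0.0126,-0.1435,0,0,0,-2.1,0],[0.0126,-0.1435,0,0,0,-2.1,0]]'>/dev/null;python3 -m creep '[[0,0,0.02,0,0,0,0],[0,0,0.045,0,0,0,0],[0,0,0.07,0,0,0,0],[0,0,0.09,0,0,0,0],[0,0,0.095,0,0,0,0],[0,0,0.095,0,0,0,0],[0,0,0.095,0,0,0,0]]';python3 go.py 473.8 237.3 31.5 5.6; python3 - <<'E'
from h import *
c=cam("top");s=cam("side")
a=c["image"][150:325,100:300];b=s["image"][260:430,210:430]
cv2.imwrite("pics/n5.png",np.hstack([cv2.resize(a,(380,333)),cv2.resize(b,(420,333))]))
E
```

```text
time_s: 23.92
tool_pos: [475.2, 236.6, 64.3]
tcp_rot: [[0.995, 0.096, 0.0], [0.096, -0.995, -0.0], [0.0, 0.0, -1.0]]
force: [0.4, -0.1, -1.3]
gripper_width: 49.5
finger_force: 25.0
t=23.9 at [475.2 236.6  64.3] phi 5.5 w 49.5
shift m [-0.0013 -0.0008  0.0328] az -0.1
```

View pics/n5.png

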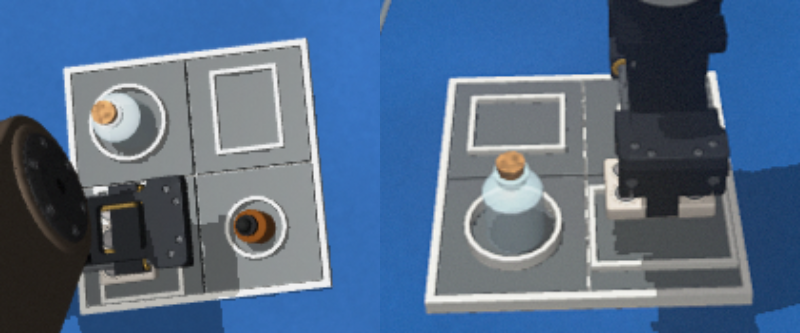

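The plate is level in the grip, centred on the finger (side view 605–718, finger at 662), and over the frame. Lowering.

```bash
python3 -m creep '[[-0.001,-0.0005,0.01,0,0,0,0],[-0.001,-0.0008,0.02,0,0,0,0],[-0.001,-0.0008,0.027,0,0,0,0],[-0.001,-0.0008,0.03,0,0,0,0],[-0.001,-0.0008,0.0315,0,0,0,0],[-0.001,-0.0008,0.0325,0,0,0,0],[-0.001,-0.0008,0.033,0,0,0,0],[-0.001,-0.0008,0.033,0,0,0,0]]'; python3 -m creep '[[0,0,0.0003,0,0,0,0],[0,0,0.0006,0,0,0,0],[0,0,0.0009,0,0,0,0],[0,0,0.0009,0,0,0,0]]'
```

```text
time_s: 24.68
tool_pos: [473.7, 238.1, 30.8]
tcp_rot: [[0.995, 0.097, 0.0], [0.097, -0.995, -0.0], [0.0, 0.0, -1.0]]
force: [0.1, -0.2, -1.2]
gripper_width: 49.9
finger_force: 25.0
time_s: 25.02
tool_pos: [473.8, 238.1, 30.7]
tcp_rot: [[0.995, 0.097, 0.001], [0.097, -0.995, 0.0], [0.001, -0.0, -1.0]]
force: [-2.7, -1.4, 10.2]
gripper_width: 49.6
finger_force: 25.0
```

```bash
python3 -m creep '[[0,0,-0.0008,0,0,0,0],[0,0,-0.0008,0,0,0,0.55],[0,0,-0.0008,0,0,0,0.6],[0,0,-0.0008,0,0,0,0.7],[0,0,-0.0008,0,0,0,0.7],[0,0,-0.0008,0,0,0,0.7]]'; python3 -m creep '[[0,0,-0.01,0,0,0,0.7],[0,0,-0.03,0,0,0,0.9],[0,0,-0.06,0,0,0,1],[0,0,-0.09,0,0,0,1],[0,0,-0.12,0,0,0,1],[0,0,-0.13,0,0,0,1],[0,0,-0.13,0,0,0,1],[0,0,-0.13,0,0,0,1]]';python3 go.py 592 -357 100 16
```

```text
time_s: 25.52
tool_pos: [473.7, 238.0, 30.5]
tcp_rot: [[0.995, 0.097, -0.0], [0.097, -0.995, -0.0], [-0.0, 0.0, -1.0]]
force: [0.8, -0.3, -0.5]
gripper_width: 65.9
finger_force: 0.0
time_s: 26.18
tool_pos: [473.4, 238.0, 160.6]
tcp_rot: [[0.995, 0.097, 0.001], [0.097, -0.995, 0.0], [0.001, -0.0, -1.0]]
force: [0.0, 0.3, -0.8]
gripper_width: 94.8
finger_force: 0.0
t=26.2 at [473.4 238.  160.6] phi 5.6 w 94.8
shift m [0.0602 0.6037 0.0606] az -10.4
```

```bash
python3 -m creep '[[0.002,0.02,0,0,0,0,1],[0.006,0.06,0,0,0,0,1],[0.01,0.1,0,0,0,0,1],[0.014,0.14,0,0,0,0,1],[0.018,0.18,0,0,0,0,1],[0.022,0.22,0,0,0,0,1],[0.026,0.26,0,0,0,0,1],[0.03,0.3,0,0,0,0,1]]'>/dev/null;python3 -m creep '[[0.004,0.04,0,0,0,-2,1],[0.008,0.08,0,0,0,-4,1],[0.012,0.12,0,0,0,-6,1],[0.016,0.16,0,0,0,-8,1],[0.02,0.2,0,0,0,-10.4,1],[0.024,0.24,0,0,0,-10.4,1],[0.027,0.275,0,0,0,-10.4,1],[0.03,0.3037,0,0,0,-10.4,1]]'>/dev/null;python3 -m creep '[[0,0,0.03,0,0,0,1],[0,0,0.06,0,0,0,1],[0,0,0.09,0,0,0,1],[0,0,0.1,0,0,0,1],[0,0,0.1,0,0,0,1],[0,0,0.1,0,0,0,1],[0,0,0.1,0,0,0,1]]'; python3 go.py 592 -357 18.5 16;python3 - <<'E'
from h import *
c=cam("top");s=cam("side")
a=c["image"][150:325,100:300];b=s["image"][120:205,250:360]
cv2.imwrite("pics/n6.png",np.hstack([cv2.resize(a,(380,333)),cv2.resize(b,(420,333))]))
E
```

```text
time_s: 28.1
tool_pos: [592.6, -357.3, 61.9]
tcp_rot: [[0.961, 0.275, 0.001], [0.275, -0.961, -0.001], [0.001, 0.001, -1.0]]
force: [0.1, 0.5, -0.1]
gripper_width: 95.2
finger_force: 0.0
t=28.1 at [ 592.6 -357.3   61.9] phi 16.0 w 95.2
shift m [-0.0005 -0.0005  0.0434] az -0.0
```

View pics/n6.png

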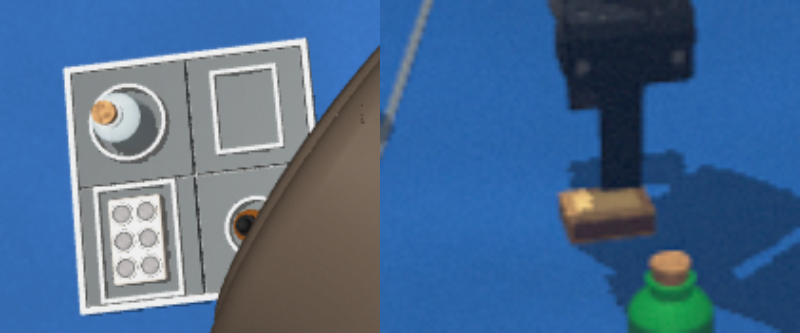

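The six-well plate lies inside the large frame, wells up (137,240), and the gripper is over the matchbox. Descending and gripping.

```bash
python3 -m creep '[[0,0,0.015,0,0,0,1],[0,0,0.03,0,0,0,1],[0,0,0.039,0,0,0,1],[0,0,0.043,0,0,0,1],[0,0,0.043,0,0,0,1],[0,0,0.043,0,0,0,1]]' 12; python3 -m creep '[[0,0,0,0,0,0,0],[0,0,0,0,0,0,0],[0,0,0,0,0,0,0],[0,0,0,0,0,0,0],[0,0,0,0,0,0,0],[0,0,0,0,0,0,0],[0,0,0,0,0,0,0],[0,0,0,0,0,0,0]]' 12;python3 -m creep '[[0,0,0,0,0,0,0],[0,0,0,0,0,0,0],[0,0,0,0,0,0,0],[0,0,0,0,0,0,0]]' 12;python3 -m creep '[[0,0,-0.005,0,0,0,0],[0,0,-0.015,0,0,0,0],[0,0,-0.035,0,0,0,0],[0,0,-0.06,0,0,0,0],[0,0,-0.09,0,0,0,0],[0,0,-0.12,0,0,0,0],[0,0,-0.14,0,0,0,0],[0,0,-0.14,0,0,0,0]]'; python3 go.py 596 137 158 5.6
```

```text
time_s: 28.7
tool_pos: [592.2, -357.2, 18.3]
tcp_rot: [[0.961, 0.275, 0.001], [0.275, -0.961, -0.001], [0.001, 0.001, -1.0]]
force: [0.0, -1.0, 0.4]
gripper_width: 95.1
finger_force: 0.0
time_s: 29.37
tool_pos: [592.0, -357.0, 17.6]
tcp_rot: [[0.961, 0.275, 0.0], [0.275, -0.961, -0.0], [0.0, 0.0, -1.0]]
force: [0.8, 0.4, 0.8]
gripper_width: 47.1
finger_force: 0.0
time_s: 29.7
tool_pos: [591.9, -357.0, 17.6]
tcp_rot: [[0.961, 0.275, -0.0], [0.275, -0.961, -0.0], [-0.0, 0.0, -1.0]]
force: [0.7, -0.2, -0.5]
gripper_width: 35.8
finger_force: 12.0
time_s: 30.37
tool_pos: [593.4, -358.0, 163.7]
tcp_rot: [[0.961, 0.275, 0.007], [0.275, -0.961, -0.005], [0.005, 0.007, -1.0]]
force: [0.7, 0.2, 1.1]
gripper_width: 36.0
finger_force: 12.0
t=30.4 at [ 593.4 -358.   163.7] phi 16.0 w 36.0
shift m [ 0.1387 -0.4752  0.0033] az 10.4
```

```bash
python3 -m creep '[[0.004,-0.015,0,0,0,0,0],[0.013,-0.044,0,0,0,0,0],[0.022,-0.075,0,0,0,0,0],[0.031,-0.106,0,0,0,0,0],[0.04,-0.137,0,0,0,0,0],[0.05,-0.168,0,0,0,0,0],[0.059,-0.199,0,0,0,0,0],[0.068,-0.23,0,0,0,0,0]]'>/dev/null;python3 -m creep '[[0.0095,-0.032,0,0,0,2,0],[0.019,-0.065,0,0,0,4,0],[0.029,-0.098,0,0,0,6,0],[0.0385,-0.131,0,0,0,8,0],[0.0485,-0.164,0,0,0,10.4,0],[0.058,-0.196,0,0,0,10.4,0],[0.066,-0.223,0,0,0,10.4,0],[0.072,-0.2436,0,0,0,10.4,0]]'>/dev/null;python3 -m creep '[[0,0,0.02,0,0,0,0],[0,0,0.045,0,0,0,0],[0,0,0.07,0,0,0,0],[0,0,0.09,0,0,0,0],[0,0,0.1,0,0,0,0],[0,0,0.1,0,0,0,0],[0,0,0.1,0,0,0,0],[0,0,0.1,0,0,0,0]]';python3 go.py 596 137 30 5.6; python3 - <<'E'
from h import *
c=cam("top");s=cam("side")
a=c["image"][150:325,100:300];b=s["image"][260:430,210:430]
cv2.imwrite("pics/n7.png",np.hstack([cv2.resize(a,(380,333)),cv2.resize(b,(420,333))]))
E
```

```text
time_s: 32.37
tool_pos: [596.6, 137.0, 58.6]
tcp_rot: [[0.995, 0.097, 0.001], [0.097, -0.995, 0.0], [0.001, 0.0, -1.0]]
force: [0.4, -0.9, 0.2]
gripper_width: 36.1
finger_force: 12.0
t=32.4 at [596.6 137.   58.6] phi 5.6 w 36.1
shift m [-0.0006 -0.0001  0.0286] az -0.0
```

View pics/n7.png

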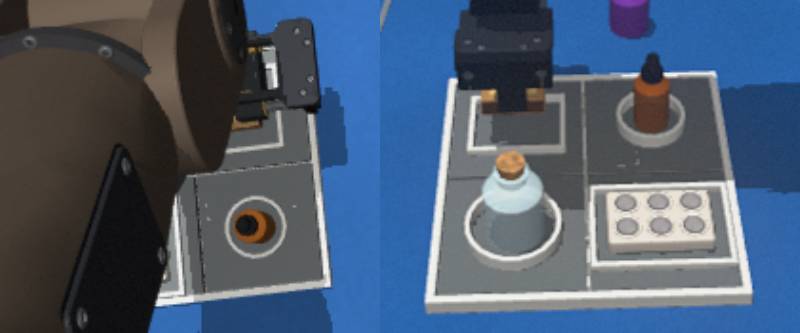

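The matchbox hangs centred over the small frame (side view 480–545, finger at 515), and the other three are in place. Lowering.

```bash
python3 -m creep '[[-0.0005,0,0.01,0,0,0,0],[-0.0005,0,0.018,0,0,0,0],[-0.0005,0,0.024,0,0,0,0],[-0.0005,0,0.0265,0,0,0,0],[-0.0005,0,0.0275,0,0,0,0],[-0.0005,0,0.0283,0,0,0,0],[-0.0005,0,0.0283,0,0,0,0]]'; python3 -m creep '[[0,0,0.0003,0,0,0,0],[0,0,0.0006,0,0,0,0],[0,0,0.0009,0,0,0,0],[0,0,0.0009,0,0,0,0]]'
```

```text
time_s: 33.05
tool_pos: [595.5, 136.7, 29.4]
tcp_rot: [[0.995, 0.097, -0.001], [0.097, -0.995, -0.0], [-0.001, 0.0, -1.0]]
force: [-1.1, -1.1, 3.2]
gripper_width: 35.7
finger_force: 12.0
time_s: 33.38
tool_pos: [595.7, 136.8, 29.2]
tcp_rot: [[0.995, 0.097, 0.0], [0.097, -0.995, -0.0], [0.0, 0.0, -1.0]]
force: [-4.6, -0.6, 12.3]
gripper_width: 35.9
finger_force: 12.0
```

```bash
python3 -m creep '[[0,0,-0.0009,0,0,0,0],[0,0,-0.0009,0,0,0,0.4],[0,0,-0.0009,0,0,0,0.5],[0,0,-0.0009,0,0,0,0.6],[0,0,-0.0009,0,0,0,0.6],[0,0,-0.0009,0,0,0,0.6]]'; python3 -m creep '[[0,0,-0.01,0,0,0,0.6],[0,0,-0.03,0,0,0,0.6],[0,0,-0.06,0,0,0,0.6],[0,0,-0.09,0,0,0,0.8],[0,0,-0.12,0,0,0,1],[0,0,-0.15,0,0,0,1],[0,0,-0.16,0,0,0,1],[0,0,-0.16,0,0,0,1]]'; python3 -m creep '[[0,0.03,0,0,0,0,1],[0,0.06,0,0,0,0,1],[0,0.09,0,0,0,0,1],[0,0.12,0,0,0,0,1],[0,0.15,0,0,0,0,1],[0,0.18,0,0,0,0,1],[0,0.21,0,0,0,0,1],[0,0.24,0,0,0,0,1]]'; python3 -m creep '[[0,0.03,0,0,0,0,1],[0,0.06,0,0,0,0,1],[0,0.09,0,0,0,0,1],[0,0.12,0,0,0,0,1],[0,0.15,0,0,0,0,1],[0,0.15,0,0,0,0,1]]' >/dev/null; python3 - <<'E'
from h import *
c=cam("top");s=cam("side")
a=c["image"][150:325,100:300];b=s["image"][200:430,210:430]
cv2.imwrite("pics/n8.png",np.hstack([cv2.resize(a,(380,333)),cv2.resize(b,(400,418))[85:]]))
E
```

```text
time_s: 33.88
tool_pos: [595.9, 136.9, 29.3]
tcp_rot: [[0.995, 0.097, 0.0], [0.097, -0.995, -0.0], [0.0, 0.0, -1.0]]
force: [-0.0, -1.3, 2.0]
gripper_width: 55.4
finger_force: 1.2
time_s: 34.55
tool_pos: [596.6, 136.9, 192.4]
tcp_rot: [[0.995, 0.097, 0.005], [0.097, -0.995, 0.0], [0.005, 0.0, -1.0]]
force: [0.2, 0.2, -0.4]
gripper_width: 85.0
finger_force: 0.0
time_s: 35.22
tool_pos: [618.3, -103.5, 187.5]
tcp_rot: [[0.995, 0.097, -0.003], [0.097, -0.995, 0.001], [-0.003, -0.001, -1.0]]
force: [0.5, 0.9, -0.1]
gripper_width: 95.4
finger_force: 0.0
```

View pics/n8.png

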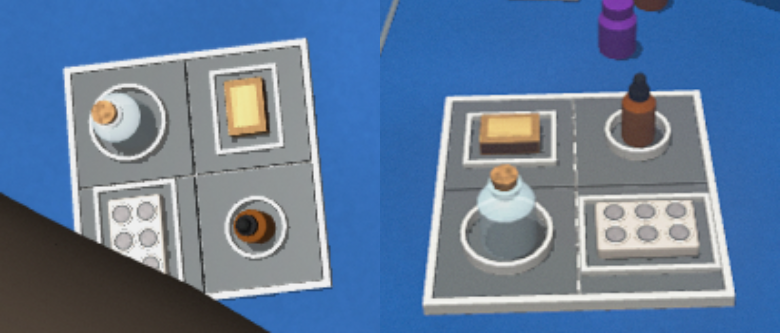

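All four are in their places: corked bottle (505,220), dropper (638,120), plate (647,228) and matchbox (510,133) in the side view. The gripper is clear, so I'm handing in.

```bash
python3 -c "from bench import manip; print(manip.finish_job())"
```

```text
the job is handed in; nothing more can be done
None
```

The kit is packed and handed in at about 36 s: in the last picture all four pieces sit in their places in the tray, each having been lowered to contact before release, and the gripper never went to the two look-alikes.

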